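# Shut the ratchet-propped key box and stack the tub on it

### The job

The key box's lid is propped open on its ratchet: take it by its bar, lift it up past the top notch so that the pawl is thrown clear, then lower it fully shut gently, without letting it drop. Then take the small lidded tub out of the letter rack and stand it on the shut lid, all four of its feet down in the lid's four recesses, and let go. Keep the tub upright and leave the other things on the shelf where they are.

Things in the scene. Friction and masses are not known exactly. Their poses are not given: they have to be found in the camera images.
- keybox: fixed key box, 150 (x) x 80 (y) x 100 mm tall with its lid shut; origin: centre of its underside; x points from the lid's bar to its hinge (away from the robot at yaw 0), z up. Two upright cheeks 12 mm thick, 185 mm tall, stand at its sides from x = -40 to +80 mm, only 82 mm apart. Outside the +y cheek, to y = 68 mm, sit a steel ratchet wheel (radius 75, cam 91 mm) on the hinge axis and the pawl
- lid (a joint): angle of the lid: 0 shut, grows as it is raised, stop at 1.5 rad. It starts propped on one of the notches at about 0.40, 0.65, 0.89 and 1.14 rad, which keep it from falling. Above about 1.32 rad a cam throws the pawl clear; from then on the lid is free to go all the way down, and falls if let go. It weighs 0.45 kg with its wheel; lifting it at the bar takes under 6 N
- pawl (a joint): angle of the brass pawl: negative (about -0.3 to -0.05) while it leans on the wheel's teeth, positive (about 0.4) once it is thrown clear. It topples over by its own weight and stays
- lid_hinge (a point): point on the lid's hinge axis, mid-width: 75 mm from the box's origin along x and 88 mm above the shelf; the axis runs along the key box's y
- bar_mid (a point): middle of the lid's steel bar handle: round, 10 mm thick, 68 mm between its two arms, parallel to the hinge, 40 mm beyond the lid's free edge. With the lid at angle a it lies 190 cos a - 6 sin a mm in front of the hinge (towards the box's -x) and 190 sin a + 6 cos a mm above it. It can turn between gripping fingers
- seat (a point): centre of four recesses in the lid, level with its top face; 5 mm behind the box's origin and 100 mm above the shelf when shut; y along the hinge, z out of the lid. Recesses 18 x 18 mm, 6 mm deep, centres 13 mm (x) and 23 mm (y) either side. A tub with its feet in them has its centre 34 mm above this point, between the cheeks (40 mm if standing on the lid's face)
- tub_mid (a point): centre, half-way up, of the loose lidded tub: grey plastic, white lid fixed on, flat sides, 66 (x) x 46 (y) x 80 mm tall, 0.15 to 0.27 kg; four round feet 11 mm wide, 7 mm tall, 23 mm (x) and 13 mm (y) from its centre. To fit, its x lies along the seat's y, either way round. It starts upright on the shelf in the letter rack's wide slot, its x along the slot
- rack: fixed wooden letter rack: three upright panels 90 mm long (x), 8 mm thick, 85 mm tall, centred at y = -35, +35 and +65 mm; origin on the shelf between the first two. The wide slot (62 mm) is open at both ends, so the tub in it can be gripped only by its ends; envelopes up to 95 mm tall fill the narrow slot
- car: plastic toy car, 110 x 52 x 50 mm, loose bystander; origin centre of its underside
- dish: stainless coin dish, 90 mm across, 24 mm tall, loose bystander; origin centre of its underside
- jar: glass marble jar with a lid, 68 mm across, 110 mm tall, loose bystander; origin centre of its underside
- doorstop: rubber doorstop wedge, 104 x 44 x 34 mm, loose bystander; origin centre of its underside
- brush: shoe brush, 150 x 50 x 44 mm, loose bystander; origin centre of its underside
- spray: aluminium spray can, 48 mm across, 150 mm tall, loose bystander; origin centre of its underside
Not all that is in view belongs to the job. What is shaped like the part that bears tub_mid but brown or pink is not meant.

How it is judged:
On the way, in this order (a step that is already met when the one before it is completed fails the run):
1. the lid is lifted past its top notch and the pawl is thrown clear (value of joint lid above 1.2 rad and value of joint pawl above 0.1 rad), for 0.1 s.
2. the lid is lowered fully shut (value of joint lid below 0.04 rad), for 0.2 s.
At the end, for the whole second after the job is handed in: Lid shut (under 0.04 rad), pawl still thrown clear (over 0.1 rad); tub at rest on it, upright within 0.06 rad, its long side along the hinge within 0.2 rad, within 8 mm of the recesses' centre, its centre 30 to 36.5 mm above the lid's top (feet in the recesses) (value of joint lid below 0.04 rad and value of joint pawl above 0.1 rad and horizontal distance between tub_mid and seat below 0.008 m and z of tub_mid in the frame of seat between 0.03 and 0.0365 m and angle between tub_mid's own z axis and vertical below 0.06 rad and angle between the x axis of tub_mid and the y axis of seat, either way round below 0.2 rad and linear speed of tub below 0.02 m/s); the robot touches nothing.
It fails at once if the lid was let drop shut (faster than 1.4 rad/s in its last 0.15 rad) (value of joint lid below 0.15 rad and velocity of joint lid below -1.4 rad/s).
It fails at once if the tub was tipped by more than 0.7 rad (angle between tub_mid's own z axis and vertical above 0.7 rad).
It fails at once if another thing on the shelf was shifted by more than 40 mm (distance of any of car, dish, jar, doorstop, brush, spray from where it was at the start of the episode above 0.04 m).
It also fails if it takes over 72 s, if anything falls off the work surface, if the arm or the gripper's body presses on something with over 40 N, if the wrist force passes 120 N, or if a joint passes its speed limit or range.

### The arm

A 6-joint arm with a two-finger parallel gripper is mounted at the origin on the work surface. World frame = base frame: x ahead of the robot, y to its left, z up, the work surface at z = 0. Lengths are in m, angles in rad, forces in N, time in s.
With the tool pointing down it reaches from about 0.25 to 0.8 m from the base axis. Payload 8.5 kg.
Tool frame: the origin (TCP) lies on the centre line of the jaws, within the pads' length; the fingertips stand env.tip_reach ahead of it and the grasp point (between the pads) lies 2 mm behind it (env.tip_reach is the distance from the TCP to the fingertips, in m); z points along the fingers, y is the direction in which the jaws open and shut (so a half turn about z gives the same grasp; the last joint's range is limited). The gripper opens to 85 mm and grips with 20 to 120 N. Pads are 22 mm wide; open, the fingers measure 114 mm over their backs; the gripper's body (76 mm by 85 mm) begins 54 mm behind the grasp point. The pads swing forward as they close: fully open they stand 13 mm farther back than shut.
Start: joints at [-1.266, 0.238, -0.013, 1.319, 0, 1.571], TCP at [0.158, -0.501, 0.248] pointing down, gripper open.
Joint ranges: [-2.66, 2.66], [-1.03, 1.9], [-1.14, 1.46], [-1.82, 2.27], [-1.45, 1.34], [-3.14, 3.14]. Speed limits (rad/s): [2.22, 2.22, 2.79, 3.14, 3.14, 3.14].

### API

Orientations are given as a unit quaternion [x, y, z, w].
In Python, from station import telemetry, eyes, env gives the robot as it stands.
- The arm moves only by the tool arm_command, never from a script. Its argument "steps" is a list of rows, each a list of 3 entries, a list of its own where there are three numbers: the shift along the world's x, y, z in m, then the turn about the world's z in degrees, then the finger opening in m, from 0 to 0.0854. A call has exactly 10 rows; each row is the pose to reach, as a shift and turn from the pose commanded when the call began; what a row does not reach only later rows make up. A row lasts 1/12 s, in which the tool goes at most 41.7 mm and 7.16 degrees, less where a joint would pass 70% of its speed; a pose out of reach is approached as far as the arm can. A call with a gripper value outside its range is refused whole. The fingers move at their own pace and stop on an object; the grip force is fixed at half the most. Time passes only in rows, so rows that repeat a pose let the fingers close, or fill a call up. It gives the time, the measured TCP pose, the force and the opening at its end, in the units of the state.
- telemetry.get_obs(): the state, without advancing time (a new reading comes with each control period).
- eyes.get_image(name): name is "scene" or "top" or "wrist"; returns a dict with "frame" (420x560x3 uint8, red, green, blue), "z_map" (420x560 float32, m along the optical axis (not along the pixel's ray), 0 where there is no reading), "K" (3x3 intrinsics, pixels), "rvec" (rotation vector, rad) and "tvec" (3), from world to camera coordinates, as OpenCV has them; the wrist camera has in their place "tool_from_camera" (4x4, takes a point from camera to tool coordinates, whose origin is the TCP and whose axes are the flange's). Camera axes: x right, y down, z forward; pixel columns grow to the right and rows downward; lengths in m; the calibration is good to about 2 mm. The wrist camera is an equidistant fisheye: a pixel r from the principal point sees the ray r / f radians off the axis. A picture is of the moment at which its call begins: read the wrist's pose just before it.
- env.close_job(): hands the job in, once; it reports no verdict.
The state is a dict: "t": time; "joint_positions": joint angles; "joint_vel": joint speeds; "effort": joint torques, N m; "ee_pos": TCP position; "ee_rot": TCP orientation; "wrist_force": force on the tool from outside, world axes, zero at the start; "ft_torque": the same for the moment, N m; "grip_width": finger opening in m.
Only numpy, scipy, OpenCV 4.12 (cv2) and the standard library are available. Lean on these libraries where they do the work, as an engineer would, in place of code of your own. Each camera call takes 0.05 s, during which the arm holds its last target.

## Working session

There is one attempt and no reset: what is moved stays moved. The work goes in short steps, Python scripts to look and compute and a tool call to move; the robot and the scene stay as the last step left them, time stands still between calls to the robot, and variables do not carry over. Pictures are saved under pics/ and viewed, and the job is handed in when it is done.

Besides the shell and the picture viewer there is one more tool, called after ">>>" as name(argument=value, ...), one argument or row to a line, values as JSON. arm_command: Moves the arm, as the interface text tells. Its arguments: {"type":"object","properties":{"steps":{"type":"array"}},"required":["steps"]}

```bash
ls; mkdir -p pics; cat > h.py <<'E'
import numpy as np, cv2
from station import telemetry, eyes, env
def grab(n,tag):
    o=telemetry.get_obs(); d=eyes.get_image(n); cv2.imwrite(f'pics/{tag}.png',d['frame'][:,:,::-1]); np.savez(f'{tag}.npz',**{k:np.asarray(v) for k,v in d.items()},ee_pos=o['ee_pos'],ee_rot=o['ee_rot']); return d
def cloud(d):
    z=d['z_map']; K=d['K']; v,u=np.indices(z.shape)
    P=np.stack([(u-K[0,2])/K[0,0]*z,(v-K[1,2])/K[1,1]*z,z],-1)
    R=cv2.Rodrigues(np.asarray(d['rvec'],float))[0]; t=np.asarray(d['tvec']).ravel()
    W=(P-t)@R; W[z==0]=np.nan; return W
E
python3 - <<'E'
from h import *
o=telemetry.get_obs(); print(o['t'],o['ee_pos'],o['ee_rot'],o['grip_width'],env.tip_reach)
for n in ['scene','top','wrist']: grab(n,n+'0')
E
```

```text
pics
0.0 [ 0.15744053 -0.50042591  0.247663  ] [ 9.88410487e-01  1.51803094e-01 -9.45369983e-05 -7.21186784e-04] 0.08578477468612915 0.017
```

View pics/scene0.png

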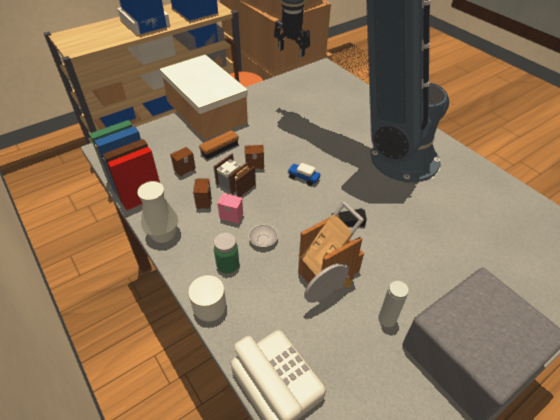

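View pics/top0.png

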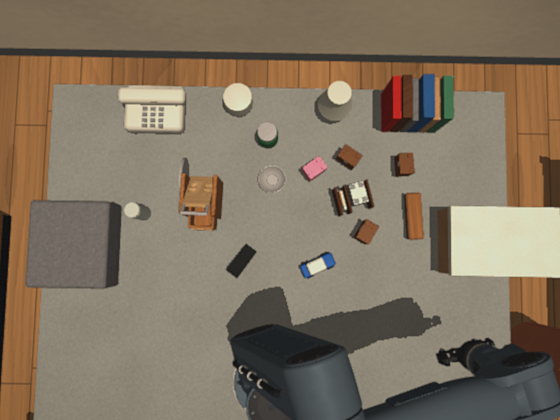

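View pics/wrist0.png

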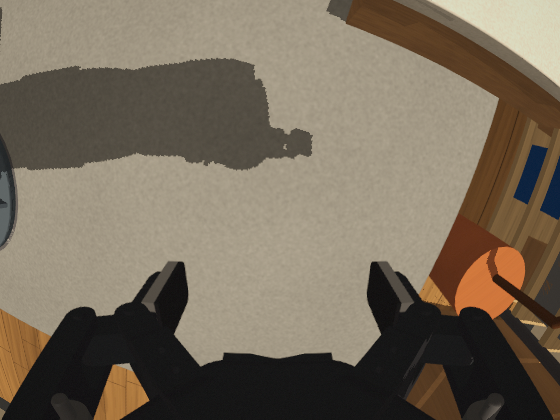

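Tub candidates in the top picture:
- White-lidded box in the rack at about (357,194).
- Brown boxes at (348,157), (404,163) and (367,231).
- Pink box at (315,168).

By the description I choose the white-lidded one in the rack. The key box is at (200,203). I'll check both in a close crop.

```bash
python3 - <<'E'
from h import *
d=dict(np.load('top0.npz')); W=cloud(d); np.save('W.npy',W)
f=d['frame'][:,:,::-1]
a=cv2.resize(f[150:240,170:235],None,fx=6,fy=6,interpolation=cv2.INTER_CUBIC)
b=cv2.resize(f[170:225,325:380],None,fx=7,fy=7,interpolation=cv2.INTER_CUBIC)
c=np.zeros((540,785,3),np.uint8); c[:540,:390]=a; c[:385,395:780]=b
cv2.imwrite('pics/crop0.png',c)
for n,(u,v) in dict(phone=(155,110),table=(270,300),tub=(357,194),rackL=(338,200),rackR=(370,193),key=(200,190),car=(317,265),dish=(271,179),jar=(267,134),door=(241,261),spray=(133,211),brush=(414,216)).items(): print(n,W[v,u].round(3))
E
```

```text
phone [0.851 0.396 0.051]
table [ 0.252  0.016 -0.005]
tub [ 0.589 -0.248  0.079]
rackL [ 0.569 -0.189  0.084]
rackR [ 0.593 -0.288  0.083]
key [0.585 0.229 0.153]
car [ 0.367 -0.128  0.056]
dish [0.64  0.021 0.01 ]
jar [0.767 0.034 0.107]
door [0.375 0.11  0.03 ]
spray [0.519 0.428 0.143]
brush [ 0.527 -0.434  0.044]
```

View pics/crop0.png

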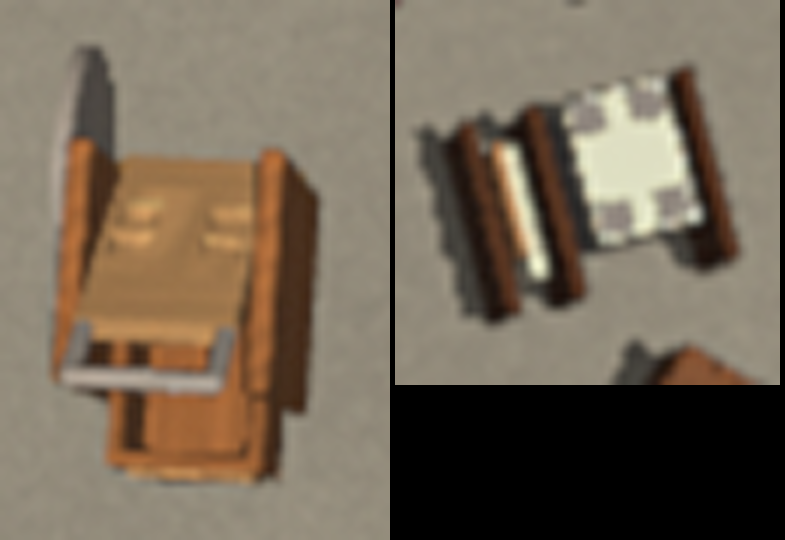

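```bash
python3 - <<'E'
from h import *
for nm in ['top0','scene0']:
    d=dict(np.load(nm+'.npz')); W=cloud(d)
    x,y,z=W[...,0],W[...,1],W[...,2]
    print(nm)
    m=(abs(x-.58)<.15)&(abs(y-.21)<.14)&(abs(z-.185)<.006)
    pts=W[m]; print('cheek top n',m.sum())
    # split
    for lo,hi in [(0.1,.21),(.21,.32)]:
        p=pts[(pts[:,1]>lo)&(pts[:,1]<hi)]
        if len(p)>3:
            r=cv2.minAreaRect(p[:,:2].astype(np.float32)*1000); print(' cheek',len(p),p.mean(0).round(4),r)
    m=(abs(x-.58)<.1)&(abs(y+.25)<.12)&(z>.071)&(z<.1)
    r=cv2.minAreaRect(W[m][:,:2].astype(np.float32)*1000); print('rack+tub',m.sum(),r)
    hsv=cv2.cvtColor(d['frame'],cv2.COLOR_RGB2HSV)
    w=m&(hsv[...,1]<60)&(hsv[...,2]>60)
    p=W[w]; print('white',len(p),p.mean(0))
    np.save(nm+'_rk.npy',W[m])
    # bar: x min region in front of box at height
    m=(abs(x-.5)<.1)&(abs(y-.21)<.06)&(z>.19)
    p=W[m]; print('bar',len(p)); 
    if len(p): print(np.percentile(p,[5,50,95],axis=0).round(4))
E
```

```text
top0
cheek top n 364
 cheek 173 [0.5668 0.1867 0.1846] ((568.0980834960938, 194.3916778564453), (30.578296661376953, 117.89984130859375), 87.98272705078125)
 cheek 191 [0.5719 0.2677 0.1846] ((576.3362426757812, 270.9824523925781), (96.849365234375, 87.10819244384766), 29.76012420654297)
rack+tub 804 ((585.791015625, -232.49822998046875), (256.2853088378906, 121.01145935058594), 26.84941864013672)
white 338 [ 0.59040424 -0.24811914  0.07959766]
bar 371
[[0.5066 0.196  0.1918]
 [0.5355 0.2302 0.2094]
 [0.5561 0.2664 0.2457]]
scene0
cheek top n 525
 cheek 177 [0.5818 0.1888 0.1845] ((570.406982421875, 193.88795471191406), (29.768543243408203, 117.92182159423828), 87.00090789794922)
 cheek 348 [0.5699 0.2659 0.1847] ((569.14599609375, 275.6935729980469), (102.68631744384766, 86.66829681396484), 42.33528137207031)
rack+tub 661 ((587.9603271484375, -234.3388671875), (254.35885620117188, 122.5992431640625), 25.71758460998535)
white 175 [ 0.59242296 -0.2503675   0.0792815 ]
bar 521
[[0.5115 0.1981 0.1914]
 [0.5431 0.233  0.2086]
 [0.5579 0.2685 0.245 ]]
```

```bash
cat > fit.py <<'E'
from h import *
from scipy.optimize import minimize
def rays(d):
    K=d['K']; v,u=np.indices(d['z_map'].shape)
    P=np.stack([(u-K[0,2])/K[0,0],(v-K[1,2])/K[1,1],np.ones(u.shape)],-1)
    R=cv2.Rodrigues(np.asarray(d['rvec'],float))[0]; t=np.asarray(d['tvec']).ravel()
    return -R.T@t, P@R
def plane(d,z):
    c,D=rays(d); s=(z-c[2])/D[...,2]; return (c+s[...,None]*D)[...,:2]
def soft(XY,p,rects,w=.002):
    c,s=np.cos(p[2]),np.sin(p[2]); q=XY-p[:2]; lx=q[...,0]*c+q[...,1]*s; ly=-q[...,0]*s+q[...,1]*c
    out=np.full(lx.shape,1e9)
    for x0,x1,y0,y1 in rects:
        sd=np.maximum(abs(lx-(x0+x1)/2)-(x1-x0)/2,abs(ly-(y0+y1)/2)-(y1-y0)/2); out=np.minimum(out,sd)
    return 1/(1+np.exp(np.clip(out/w,-30,30)))
def fit(items,p0):
    # items: (XY,mask,rects)
    def cost(p):
        c=0
        for XY,m,r in items:
            s=soft(XY,p,r); c+=1-(s*m).sum()/(np.maximum(s,m)).sum()
        return c/len(items)
    best=None
    for da in [-.2,-.1,0,.1,.2]:
        r=minimize(cost,np.array(p0)+[0,0,da],method='Nelder-Mead',options=dict(initial_simplex=np.array(p0)+[0,0,da]+np.array([[0,0,0],[.01,0,0],[0,.01,0],[0,0,.1]]),xatol=1e-5,fatol=1e-6))
        if best is None or r.fun<best.fun: best=r
    return best.x,best.fun
CH=[(-.04,.08,.041,.053),(-.04,.08,-.053,-.041)]
PN=[(-.045,.045,y-.004,y+.004) for y in (-.035,.035,.065)]
TB=[(-.033,.033,-.023,.023)]
def item(d,W,z,rects,p0,rad,extra=None,tol=.004):
    XY=plane(d,z); near=np.hypot(XY[...,0]-p0[0],XY[...,1]-p0[1])<rad
    m=(abs(W[...,2]-z)<tol)&near
    if extra is not None: m&=extra
    # restrict to local window
    vv,uu=np.where(near); sl=np.s_[vv.min():vv.max()+1,uu.min():uu.max()+1]
    return XY[sl],m[sl].astype(float),rects
E
python3 - <<'E'
from fit import *
allk=[];allr=[];allt=[]
for nm in ['top0','scene0']:
    d=dict(np.load(nm+'.npz')); W=cloud(d)
    hsv=cv2.cvtColor(d['frame'],cv2.COLOR_RGB2HSV); wh=(hsv[...,2].astype(int)>90)&(hsv[...,1]<75)
    k=item(d,W,.185,CH,(.55,.23),.13); r=item(d,W,.085,PN,(.59,-.235),.1,extra=hsv[...,1]>90); t=item(d,W,.08,TB,(.59,-.249),.045,extra=hsv[...,1]<75)
    allk.append(k);allr.append(r);allt.append(t)
    print(nm,'key',fit([k],(.55,.23,0)),'\n rack',fit([r],(.59,-.24,.25)),'\n tub',fit([t],(.59,-.249,.25)))
print('both',fit(allk,(.55,.23,0)),fit(allr,(.59,-.24,.25)),fit(allt,(.59,-.249,.25)))
E
```

```text
top0 key (array([ 0.55002408,  0.2329937 , -0.04420536]), np.float64(0.6146145574623382)) 
 rack (array([ 0.58332459, -0.25099284,  0.25940645]), np.float64(0.6817765179103266)) 
 tub (array([ 0.59256688, -0.25071618,  0.29024181]), np.float64(0.4313881140600231))
scene0 key (array([ 0.55187689,  0.23357622, -0.03169779]), np.float64(0.5552282598272175)) 
 rack (array([ 0.58359496, -0.24993304,  0.25820559]), np.float64(0.583739851791189)) 
 tub (array([ 0.59530259, -0.2500737 ,  0.25498858]), np.float64(0.23895968618507313))
both (array([ 0.5508915 ,  0.23334374, -0.03824037]), np.float64(0.5874450610675561)) (array([ 0.58348003, -0.25037372,  0.25712584]), np.float64(0.6351105510675608)) (array([ 0.59406105, -0.25032449,  0.27347696]), np.float64(0.3397547519455112))
```

The crop confirms the white-lidded tub in the rack's wide slot. The lid is at about 0.89 rad, with its bar near (0.511, 0.235, 0.239). I'm moving above the bar.

>>> arm_command(
  steps=[
    [[0.017,0.036,0.011],3.5,0.04],
    [[0.034,0.072,0.022],7,0.04],
    [[0.051,0.108,0.033],10.5,0.04],
    [[0.068,0.144,0.044],14,0.04],
    [[0.085,0.18,0.055],17.5,0.04],
    [[0.102,0.216,0.066],21,0.04],
    [[0.119,0.252,0.077],24.5,0.04],
    [[0.136,0.288,0.088],28,0.04],
    [[0.153,0.324,0.099],31.5,0.04],
    [[0.17,0.36,0.11],35,0.04],
  ],
)

```text
t: 0.98
ee_pos: [0.3276, -0.1389, 0.3589]
ee_rot: [0.896, 0.443, 0.0, 0.0]
wrist_force: [1.8, -0.7, -0.4]
grip_width: 0.04
```

>>> arm_command(
  steps=[
    [[0.018,0.037,0],3.5,0.04],
    [[0.036,0.074,0],7,0.04],
    [[0.054,0.111,0],10.5,0.04],
    [[0.072,0.148,0],14,0.04],
    [[0.09,0.185,0],17.5,0.04],
    [[0.108,0.222,0],21,0.04],
    [[0.126,0.259,0],24.5,0.04],
    [[0.144,0.296,0],28,0.04],
    [[0.162,0.333,0],31.5,0.04],
    [[0.17,0.36,0],35.5,0.04],
  ],
)

```text
t: 1.82
ee_pos: [0.4988, 0.2224, 0.3572]
ee_rot: [0.718, 0.696, -0.0, -0.0]
wrist_force: [0.4, -0.3, -0.9]
grip_width: 0.0404
```

```bash
python3 - <<'E'
from h import *
d=grab('wrist','wrist1'); print(d['tool_from_camera'].round(4),d['K'])
o=telemetry.get_obs(); print(o['ee_pos'],o['ee_rot'])
E
```

```text
[[ 4.000e-04 -9.550e-01 -2.966e-01  7.560e-02]
 [ 1.000e+00  5.000e-04 -4.000e-04  9.000e-04]
 [ 5.000e-04 -2.966e-01  9.550e-01 -1.265e-01]
 [ 0.000e+00  0.000e+00  0.000e+00  1.000e+00]] [[325.1922621    0.         277.14170539]
 [  0.         325.1922621  205.84687234]
 [  0.           0.           1.        ]]
[0.49944693 0.22551938 0.35623896] [ 7.15609024e-01  6.98500324e-01 -8.78204574e-05 -1.00708045e-03]
```

View pics/wrist1.png

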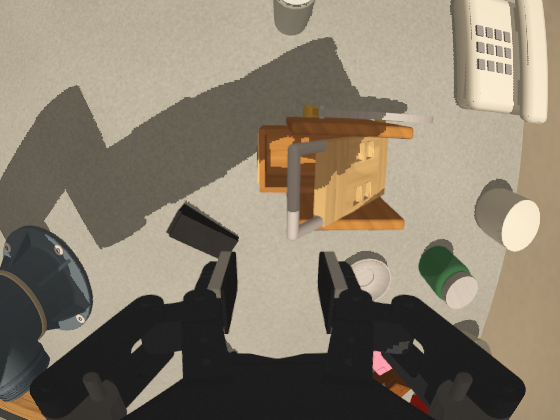

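The picture shows the bar from (293,150) to (293,237), the lid at (350,170) and the pawl at (310,112). Next I measure the bar.

```bash
cat >> h.py <<'E'
from scipy.spatial.transform import Rotation as Ro
def wcloud(d):
    z=d['z_map']; K=d['K']; v,u=np.indices(z.shape)
    dx=u-K[0,2]; dy=v-K[1,2]; r=np.hypot(dx,dy)+1e-9; th=r/K[0,0]; k=np.tan(np.clip(th,0,1.5))/r
    P=np.stack([dx*k*z,dy*k*z,z],-1); T=d['tool_from_camera']
    P=P@T[:3,:3].T+T[:3,3]; W=P@Ro.from_quat(d['ee_rot']).as_matrix().T+d['ee_pos']; W[z==0]=np.nan
    return W
E
python3 - <<'E'
from h import *
d=dict(np.load('wrist1.npz')); W=wcloud(d)
for u,v in [(293,160),(293,180),(293,200),(293,220),(350,170),(380,150),(400,223),(410,133),(200,290)]: print(u,v,W[v,u].round(4))
B=W[155:230,280:306].reshape(-1,3); B=B[(B[:,2]>.21)]; B=B[np.argsort(B[:,1])]
print(len(B))
for lo in np.arange(.2,.27,.01):
    q=B[(B[:,1]>lo)&(B[:,1]<lo+.01)]
    if len(q)>5: print(lo.round(3),len(q),q.mean(0).round(4),q.min(0).round(4),q.max(0).round(4))
# cheek top
m=abs(W[...,2]-.185)<.003; m&=(abs(W[...,0]-.57)<.1)&(abs(W[...,1]-.23)<.08)
for s in (0,1):
    q=W[m&((W[...,1]>.23)==bool(s))]; print(s,len(q),np.percentile(q,[1,50,99],axis=0).round(4),np.polyfit(q[:,0],q[:,1],1))
E
```

```text
293 160 [0.5124 0.2592 0.2462]
293 180 [0.5121 0.244  0.2462]
293 200 [0.5119 0.2281 0.245 ]
293 220 [0.5116 0.212  0.2456]
350 170 [0.5707 0.2372 0.178 ]
380 150 [0.6207 0.2486 0.1164]
400 223 [0.6246 0.1829 0.1853]
410 133 [0.629  0.2749 0.186 ]
200 290 [0.4724 0.2366 0.3856]
1005
0.2 142 [0.5142 0.2052 0.2405] [0.5068 0.2003 0.2265] [0.5224 0.21   0.2466]
0.21 158 [0.5117 0.215  0.2443] [0.507  0.2101 0.241 ] [0.5166 0.22   0.2468]
0.22 160 [0.5118 0.2251 0.2443] [0.5072 0.2201 0.2407] [0.5166 0.23   0.2468]
0.23 168 [0.512  0.2351 0.2443] [0.5074 0.2301 0.2401] [0.5176 0.2399 0.2465]
0.24 167 [0.5129 0.245  0.2442] [0.5077 0.2402 0.2392] [0.5178 0.25   0.2464]
0.25 160 [0.5128 0.255  0.2445] [0.5086 0.25   0.2418] [0.5178 0.26   0.2469]
0.26 50 [0.5131 0.2615 0.2442] [0.5089 0.26   0.2364] [0.5191 0.2629 0.2468]
0 1007 [[0.5227 0.1771 0.1822]
 [0.5782 0.1845 0.1856]
 [0.6283 0.2264 0.1877]] [-0.12334754  0.2588298 ]
1 1670 [[0.5148 0.2359 0.1823]
 [0.5666 0.2767 0.1856]
 [0.6304 0.2844 0.1876]] [-0.02534055  0.28918216]
```

>>> arm_command(
  steps=[
    [[0.005,0.004,-0.01],0,0.036],
    [[0.01,0.01,-0.02],0,0.036],
    [[0.014,0.014,-0.03],0,0.036],
    [[0.014,0.014,-0.04],0,0.036],
    [[0.014,0.014,-0.05],0,0.036],
    [[0.014,0.014,-0.06],0,0.036],
    [[0.014,0.014,-0.06],0,0.036],
    [[0.014,0.014,-0.06],0,0.036],
    [[0.014,0.014,-0.06],0,0.036],
    [[0.014,0.014,-0.06],0,0.036],
  ],
)

```text
t: 2.7
ee_pos: [0.5118, 0.2331, 0.299]
ee_rot: [0.72, 0.694, 0.001, 0.0]
wrist_force: [0.7, 0.4, 1.0]
grip_width: 0.036
```

>>> arm_command(
  steps=[
    [[0,0,-0.012],0,0.036],
    [[0,0,-0.024],0,0.036],
    [[0,0,-0.036],0,0.036],
    [[0,0,-0.048],0,0.036],
    [[0,0,-0.056],0,0.036],
    [[0,0,-0.06],0,0.036],
    [[0,0,-0.06],0,0.036],
    [[0,0,-0.06],0,0.002],
    [[0,0,-0.06],0,0.002],
    [[0,0,-0.06],0,0.002],
  ],
)

```text
t: 3.53
ee_pos: [0.5116, 0.2334, 0.2391]
ee_rot: [0.72, 0.694, 0.0, 0.0]
wrist_force: [-1.3, 0.6, 2.7]
grip_width: 0.0083
```

```bash
python3 - <<'E'
from h import *
o=telemetry.get_obs(); print(o['ee_pos'],o['ee_rot'],o['wrist_force'],o['grip_width'])
d=grab('wrist','wrist2');grab('scene','scene2')
E
```

```text
[0.51164905 0.23339561 0.23906725] [7.19533512e-01 6.94457591e-01 4.23685364e-04 2.70666974e-06] [-1.32710088  0.56885808  2.7168927 ] 0.008285043725108965
```

View pics/wrist2.png

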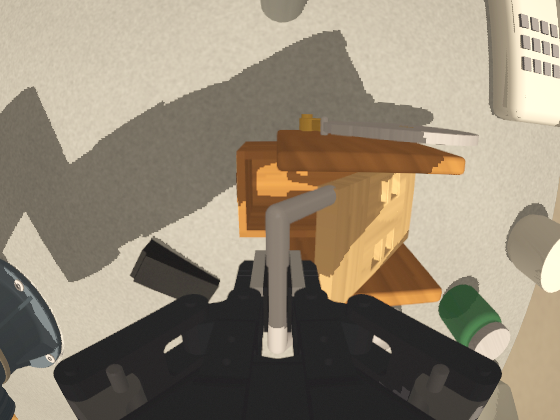

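```bash
python3 - <<'E'
import numpy as np
def row(a,a0):
    p,q=a+.0316,a0+.0316; f=.1901*(np.cos(q)-np.cos(p)); return [round(f*.9993,3),round(-f*.037,3),round(.1901*(np.sin(p)-np.sin(q)),3)]
print([row(a,.89) for a in np.linspace(.89,1.42,10)[1:]])
A=np.linspace(1.42,.0,31)
for k in range(0,30,10): print(A[k],A[k+10],[row(a,A[k]) for a in A[k+1:k+11]])
E
```

```text
[[np.float64(0.009), np.float64(-0.0), np.float64(0.007)], [np.float64(0.019), np.float64(-0.001), np.float64(0.012)], [np.float64(0.028), np.float64(-0.001), np.float64(0.018)], [np.float64(0.038), np.float64(-0.001), np.float64(0.023)], [np.float64(0.049), np.float64(-0.002), np.float64(0.027)], [np.float64(0.059), np.float64(-0.002), np.float64(0.03)], [np.float64(0.07), np.float64(-0.003), np.float64(0.033)], [np.float64(0.081), np.float64(-0.003), np.float64(0.036)], [np.float64(0.092), np.float64(-0.003), np.float64(0.037)]]
1.42 0.9466666666666665 [[np.float64(-0.009), np.float64(0.0), np.float64(-0.001)], [np.float64(-0.018), np.float64(0.001), np.float64(-0.003)], [np.float64(-0.026), np.float64(0.001), np.float64(-0.005)], [np.float64(-0.035), np.float64(0.001), np.float64(-0.008)], [np.float64(-0.044), np.float64(0.002), np.float64(-0.011)], [np.float64(-0.052), np.float64(0.002), np.float64(-0.014)], [np.float64(-0.06), np.float64(0.002), np.float64(-0.018)], [np.float64(-0.068), np.float64(0.003), np.float64(-0.022)], [np.float64(-0.076), np.float64(0.003), np.float64(-0
[... 639 characters left out ...]
t64(-0.058)], [np.float64(-0.06), np.float64(0.002), np.float64(-0.066)]]
0.4733333333333333 0.0 [[np.float64(-0.004), np.float64(0.0), np.float64(-0.008)], [np.float64(-0.008), np.float64(0.0), np.float64(-0.016)], [np.float64(-0.011), np.float64(0.0), np.float64(-0.024)], [np.float64(-0.014), np.float64(0.001), np.float64(-0.033)], [np.float64(-0.017), np.float64(0.001), np.float64(-0.042)], [np.float64(-0.019), np.float64(0.001), np.float64(-0.05)], [np.float64(-0.021), np.float64(0.001), np.float64(-0.059)], [np.float64(-0.022), np.float64(0.001), np.float64(-0.068)], [np.float64(-0.023), np.float64(0.001), np.float64(-0.077)], [np.float64(-0.024), np.float64(0.001), np.float64(-0.086)]]
```

>>> arm_command(
  steps=[
    [[0.009,0,0.007],0,0.002],
    [[0.019,-0.001,0.012],0,0.002],
    [[0.028,-0.001,0.018],0,0.002],
    [[0.038,-0.001,0.023],0,0.002],
    [[0.049,-0.002,0.027],0,0.002],
    [[0.059,-0.002,0.03],0,0.002],
    [[0.07,-0.003,0.033],0,0.002],
    [[0.081,-0.003,0.036],0,0.002],
    [[0.092,-0.003,0.037],0,0.002],
    [[0.092,-0.003,0.037],0,0.002],
  ],
)

```text
t: 4.47
ee_pos: [0.6054, 0.2302, 0.2771]
ee_rot: [0.72, 0.694, 0.001, 0.001]
wrist_force: [-3.6, -0.3, 12.9]
grip_width: 0.0079
```

```bash
python3 - <<'E'
from h import *
o=telemetry.get_obs(); print(o['ee_pos'],o['wrist_force'],o['grip_width'])
d=grab('wrist','wrist3');e=grab('scene','scene3')
c=np.vstack([d['frame'],])
s=cv2.resize(e['frame'][180:310,270:400],None,fx=4,fy=4)[:420,:,::-1]
w=cv2.resize(d['frame'],(280,210))[:,:,::-1]
c=np.zeros((420,800,3),np.uint8);c[:,:520]=s;c[:210,520:]=w;cv2.imwrite('pics/c3.png',c)
E
```

```text
[0.60538144 0.23015775 0.27712295] [-3.55781957 -0.33729633 12.85679096] 0.007904493141579119
```

View pics/c3.png

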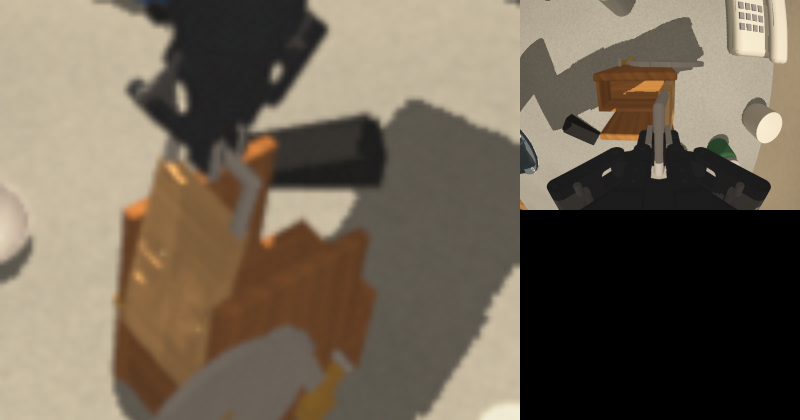

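View pics/wrist3.png

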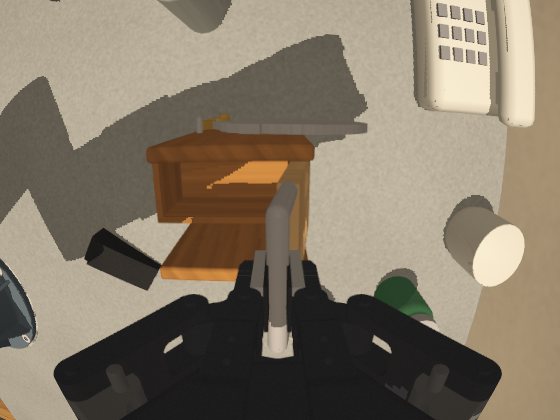

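```bash
python3 - <<'E'
from h import *
e=grab('scene','scene4')['frame'];a=np.load('scene0.npz')['frame']
c=np.hstack([cv2.resize(f[250:310,305:370],None,fx=6,fy=6,interpolation=cv2.INTER_CUBIC) for f in (a,e)])
cv2.imwrite('pics/c4.png',c[:,:,::-1])
w=np.load('wrist3.npz')['frame'];w1=np.load('wrist2.npz')['frame']
c=np.hstack([cv2.resize(w1[100:170,270:340],None,fx=5,fy=5),cv2.resize(w[100:170,170:240],None,fx=5,fy=5)]);cv2.imwrite('pics/c5.png',c[:,:,::-1])
E
```

```text
(no output)
```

View pics/c4.png

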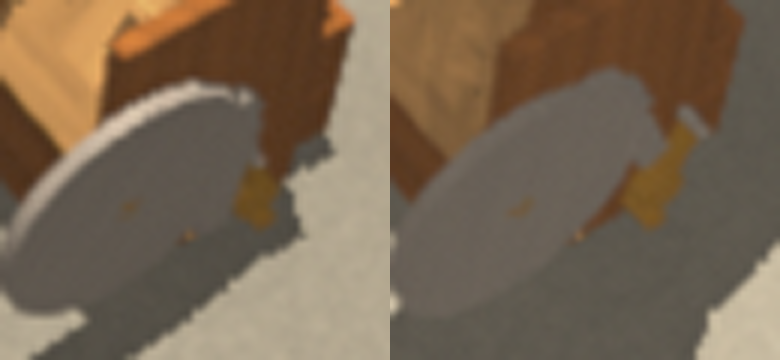

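View pics/c5.png

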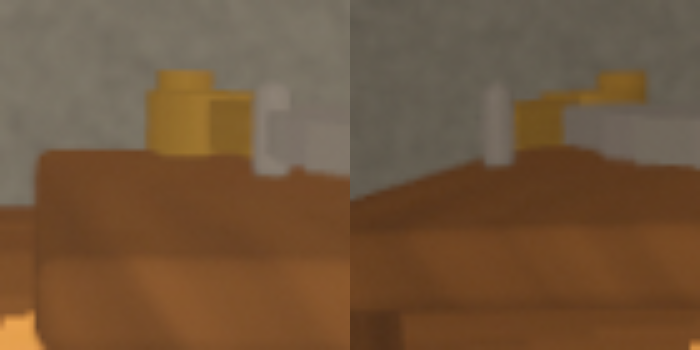

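The pawl has swung clear of the wheel and leans on its stop (right of both crops). I'm lowering the lid along its arc.

>>> arm_command(
  steps=[
    [[-0.009,0,-0.001],0,0.002],
    [[-0.018,0.001,-0.003],0,0.002],
    [[-0.026,0.001,-0.005],0,0.002],
    [[-0.035,0.001,-0.008],0,0.002],
    [[-0.044,0.002,-0.011],0,0.002],
    [[-0.052,0.002,-0.014],0,0.002],
    [[-0.06,0.002,-0.018],0,0.002],
    [[-0.068,0.003,-0.022],0,0.002],
    [[-0.076,0.003,-0.026],0,0.002],
    [[-0.083,0.003,-0.031],0,0.002],
  ],
)

```text
t: 5.45
ee_pos: [0.5201, 0.2333, 0.2453]
ee_rot: [0.72, 0.694, 0.001, 0.0]
wrist_force: [-5.5, -0.2, 9.9]
grip_width: 0.0078
```

>>> arm_command(
  steps=[
    [[-0.007,0,-0.005],0,0.002],
    [[-0.014,0.001,-0.011],0,0.002],
    [[-0.021,0.001,-0.017],0,0.002],
    [[-0.028,0.001,-0.023],0,0.002],
    [[-0.034,0.001,-0.029],0,0.002],
    [[-0.04,0.001,-0.036],0,0.002],
    [[-0.045,0.002,-0.043],0,0.002],
    [[-0.051,0.002,-0.05],0,0.002],
    [[-0.056,0.002,-0.058],0,0.002],
    [[-0.06,0.002,-0.066],0,0.002],
  ],
)

```text
t: 6.28
ee_pos: [0.4598, 0.2355, 0.1783]
ee_rot: [0.719, 0.695, 0.0, -0.0]
wrist_force: [-6.6, 3.4, 3.3]
grip_width: 0.0075
```

>>> arm_command(
  steps=[
    [[-0.004,0,-0.008],0,0.002],
    [[-0.008,0,-0.016],0,0.002],
    [[-0.011,0,-0.024],0,0.002],
    [[-0.013,0.001,-0.031],0,0.002],
    [[-0.015,0.001,-0.037],0,0.002],
    [[-0.017,0.001,-0.043],0,0.002],
    [[-0.018,0.001,-0.049],0,0.002],
    [[-0.02,0.001,-0.055],0,0.002],
    [[-0.021,0.001,-0.06],0,0.002],
    [[-0.022,0.001,-0.065],0,0.002],
  ],
)

```text
t: 7.12
ee_pos: [0.4383, 0.2364, 0.1129]
ee_rot: [0.719, 0.695, -0.0, -0.0]
wrist_force: [-4.8, 1.7, 1.6]
grip_width: 0.0077
```

>>> arm_command(
  steps=[
    [[0,0,-0.004],0,0.002],
    [[-0.001,0,-0.008],0,0.002],
    [[-0.001,0,-0.012],0,0.002],
    [[-0.002,0,-0.016],0,0.002],
    [[-0.002,0,-0.019],0,0.002],
    [[-0.002,0,-0.021],0,0.002],
    [[-0.002,0,-0.022],0,0.002],
    [[-0.002,0,-0.022],0,0.002],
    [[-0.002,0,-0.022],0,0.002],
    [[-0.002,0,-0.022],0,0.002],
  ],
)

```text
t: 7.95
ee_pos: [0.4363, 0.2364, 0.0911]
ee_rot: [0.719, 0.694, -0.0, -0.0]
wrist_force: [-4.6, 3.1, -0.2]
grip_width: 0.0079
```

```bash
python3 - <<'E'
from h import *
o=telemetry.get_obs(); print(o['ee_pos'],o['wrist_force'],o['grip_width'])
d=grab('wrist','wrist6')
W=wcloud(dict(np.load('wrist6.npz')))
for u,v in [(277,230),(400,170),(360,180),(340,215),(400,200),(380,230)]: print(u,v,W[v,u].round(4))
E
```

```text
[0.43633491 0.23640805 0.09106222] [-4.59312769  3.07171312 -0.16006886] 0.007902962126389527
277 230 [0.4382 0.2657 0.1002]
400 170 [0.5178 0.2722 0.0205]
360 180 [0.4826 0.2734 0.052 ]
340 215 [0.4628 0.2709 0.1001]
400 200 [0.4926 0.2721 0.0865]
380 230 [0.4794 0.2641 0.1006]
```

View pics/wrist6.png

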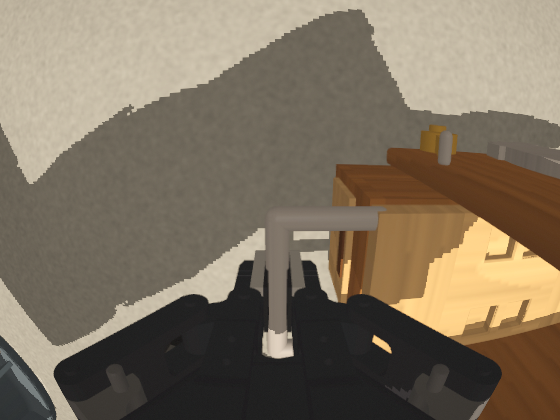

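>>> arm_command(
  steps=[
    [[0,0,-0.001],0,0.002],
    [[0,0,-0.002],0,0.002],
    [[0,0,-0.002],0,0.002],
    [[0,0,-0.002],0,0.002],
    [[0,0,-0.002],0,0.002],
    [[0,0,-0.001],0,0.01],
    [[0,0,0],0,0.02],
    [[0,0,0],0,0.036],
    [[0,0,0],0,0.036],
    [[0,0,0],0,0.036],
  ],
)

```text
t: 8.83
ee_pos: [0.4369, 0.2361, 0.0913]
ee_rot: [0.72, 0.694, 0.0, 0.0]
wrist_force: [-0.6, 0.4, 0.8]
grip_width: 0.0364
```

>>> arm_command(
  steps=[
    [[0,0,0.02],0,0.036],
    [[0,0,0.05],0,0.036],
    [[0,0,0.08],0,0.036],
    [[0,0,0.11],0,0.036],
    [[0,0,0.14],0,0.036],
    [[0,0,0.18],0,0.05],
    [[0,-0.02,0.21],0,0.0854],
    [[0,-0.05,0.23],0,0.0854],
    [[0,-0.08,0.23],0,0.0854],
    [[0,-0.11,0.23],0,0.0854],
  ],
)

```text
t: 9.67
ee_pos: [0.4372, 0.1254, 0.3227]
ee_rot: [0.719, 0.695, 0.001, 0.001]
wrist_force: [0.3, -0.6, -1.5]
grip_width: 0.0857
```

```bash
python3 - <<'E'
from fit import *
o=telemetry.get_obs(); print(o['t'],o['ee_pos'],o['ee_rot'],o['wrist_force'],o['grip_width'])
d=grab('wrist','wrist7'); 
for n in ['top','scene']:
    e=grab(n,n+'7'); W=cloud(e); x,y=W[...,0],W[...,1]
    m=(abs(x-.56)<.05)&(abs(y-.234)<.03); print(n,np.nanpercentile(W[m][:,2],[5,20,50,80,95]).round(4))
f=dict(np.load('scene7.npz'))['frame']
cv2.imwrite('pics/c7.png',cv2.resize(f[190:310,270:400],None,fx=5,fy=5)[:,:,::-1])
E
```

```text
9.6667 [0.43716217 0.12538768 0.32267869] [0.71922784 0.69477259 0.00127213 0.00086246] [ 0.29081739 -0.56015826 -1.47908958] 0.08574940577393389
top [0.0904 0.0948 0.0986 0.1022 0.1053]
scene [0.0941 0.0978 0.1    0.1016 0.103 ]
```

View pics/c7.png

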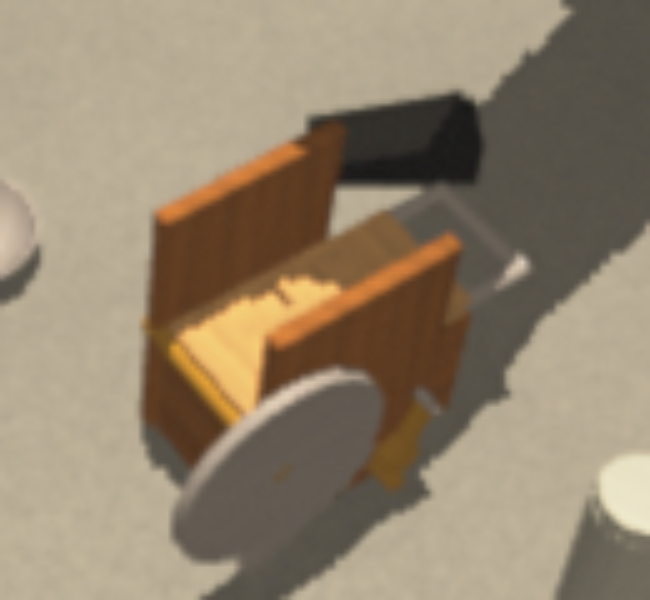

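View pics/wrist7.png

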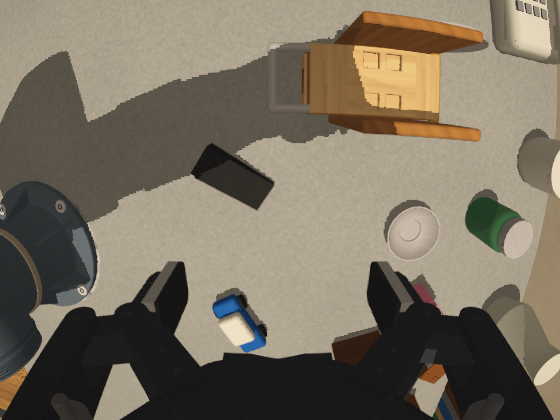

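The lid is shut and the pawl still thrown. The recesses show in the wrist view at about (371,61), (393,62), (374,100) and (396,102). I'm refining the seat position.

```bash
python3 - <<'E'
from fit import *
ks=[]
for nm in ['top7','scene7']:
    d=dict(np.load(nm+'.npz')); W=cloud(d)
    k=item(d,W,.185,CH,(.55,.23),.13); ks.append(k); print(nm,fit([k],(.55,.233,-.03)))
    k2=item(d,W,.185,CH,(.55,.23),.13)
d=dict(np.load('wrist7.npz')); W=wcloud(d)
crop=slice(40,125),slice(330,430)
m=W[crop][...,2]; print(np.nanmin(m),np.nanmedian(m))
for u,v in [(371,61),(393,62),(374,100),(396,102),(345,85),(383,82)]: print(u,v,W[v,u].round(4))
rec=(W[...,2]<.0975)&(W[...,2]>.088)&(abs(W[...,0]-.555)<.035)&(abs(W[...,1]-.233)<.036)
n,l,s,c=cv2.connectedComponentsWithStats(rec.astype(np.uint8))
for i in range(1,n):
    if s[i,4]>20: q=W[l==i]; print(s[i],q.mean(0).round(4),q.min(0).round(4),q.max(0).round(4))
f=d['frame'][30:130,300:450]; cv2.imwrite('pics/c8.png',cv2.resize(f,None,fx=5,fy=5,interpolation=cv2.INTER_CUBIC)[:,:,::-1])
E
```

```text
top7 (array([ 0.54973812,  0.23279046, -0.03741381]), np.float64(0.570756548789136))
scene7 (array([ 0.55199179,  0.23396154, -0.0371532 ]), np.float64(0.3889471642604071))
-0.0019280354074109884 0.10075163044553054
371 61 [0.5461 0.2535 0.0943]
393 62 [0.572  0.2539 0.0946]
374 100 [0.5486 0.2095 0.0944]
396 102 [0.5748 0.2081 0.0946]
345 85 [0.5146 0.2251 0.0995]
383 82 [0.5572 0.2297 0.1012]
[363  52  16  16 227] [0.5455 0.2547 0.095 ] [0.5366 0.2463 0.0926] [0.5545 0.2634 0.0973]
[386  54  16  17 216] [0.5719 0.2539 0.095 ] [0.5631 0.2449 0.0924] [0.5806 0.2626 0.0974]
[363  93  16  17 237] [0.544  0.2082 0.0949] [0.5354 0.1993 0.0923] [0.5525 0.2171 0.0973]
[385  95  16  16 219] [0.5703 0.2074 0.0949] [0.5613 0.1988 0.0931] [0.5787 0.216  0.0974]
```

View pics/c8.png

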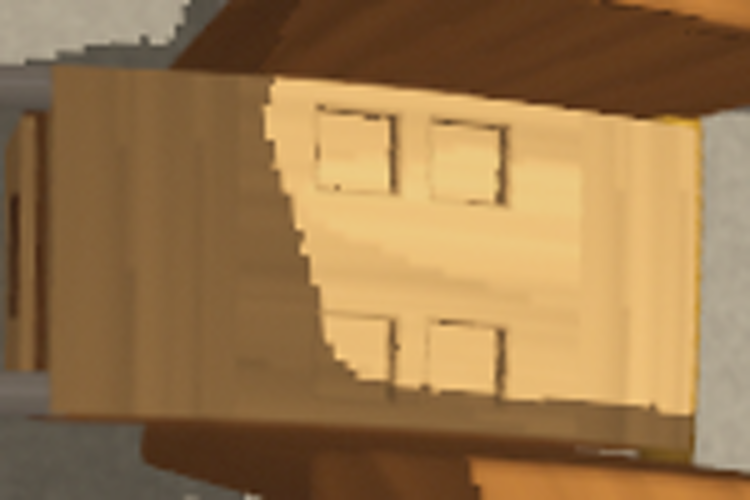

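>>> arm_command(
  steps=[
    [[0.015,-0.038,0],2,0.0854],
    [[0.03,-0.075,0],4,0.0854],
    [[0.046,-0.112,0],6,0.0854],
    [[0.062,-0.15,0],8,0.0854],
    [[0.078,-0.187,0],10,0.0854],
    [[0.094,-0.224,-0.01],12,0.0854],
    [[0.109,-0.26,-0.02],14,0.0854],
    [[0.124,-0.296,-0.03],16,0.0854],
    [[0.134,-0.325,-0.04],17,0.0854],
    [[0.134,-0.33,-0.05],17,0.0854],
  ],
)

```text
t: 10.65
ee_pos: [0.5725, -0.2074, 0.269]
ee_rot: [0.61, 0.793, -0.001, -0.0]
wrist_force: [-1.3, 0.1, -0.7]
grip_width: 0.0855
```

>>> arm_command(
  steps=[
    [[0,0,0],0,0.0854],
    [[0,0,0],0,0.0854],
    [[0,0,0],0,0.0854],
    [[0,0,0],0,0.0854],
    [[0,0,0],0,0.0854],
    [[0,0,0],0,0.0854],
    [[0,0,0],0,0.0854],
    [[0,0,0],0,0.0854],
    [[0,0,0],0,0.0854],
    [[0,0,0],0,0.0854],
  ],
)

```text
t: 11.48
ee_pos: [0.5705, -0.2037, 0.2714]
ee_rot: [0.609, 0.793, -0.0, 0.0]
wrist_force: [-0.0, 0.3, 0.4]
grip_width: 0.0855
```

```bash
python3 - <<'E'
from fit import *
o=telemetry.get_obs(); print(o['t'],o['ee_pos'],o['ee_rot'],2*np.arctan2(o['ee_rot'][1],o['ee_rot'][0])-np.pi/2)
d=grab('wrist','wrist9'); d=dict(np.load('wrist9.npz')); W=wcloud(d)
hsv=cv2.cvtColor(d['frame'],cv2.COLOR_RGB2HSV)
m=(abs(W[...,2]-.08)<.008)&(abs(W[...,0]-.59)<.06)&(abs(W[...,1]+.25)<.06)&(hsv[...,1]<75)
q=W[m]; print(len(q),q.mean(0)); r=cv2.minAreaRect((q[:,:2]*1000).astype(np.float32)); print(r)
E
```

```text
11.4833 [ 0.57051585 -0.20373524  0.2713574 ] [ 6.09019684e-01  7.93155107e-01 -2.73396367e-05  1.12417995e-05] 0.26114825878165826
2841 [ 0.59230754 -0.24808975  0.08024144]
((581.5934448242188, -242.6884002685547), (88.35272216796875, 98.55535888671875), 14.180510520935059)
```

View pics/wrist9.png

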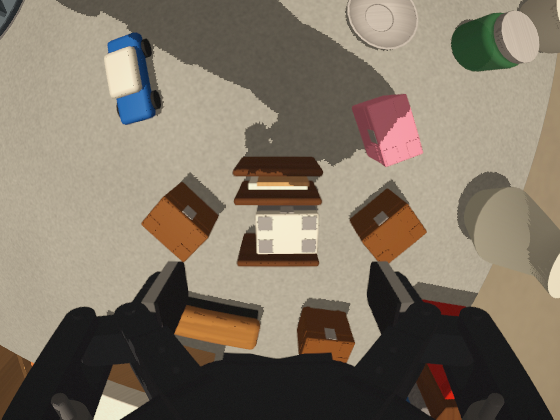

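```bash
python3 - <<'E'
from fit import *
d=dict(np.load('wrist9.npz')); W=wcloud(d)
hsv=cv2.cvtColor(d['frame'],cv2.COLOR_RGB2HSV)
m=(abs(W[...,2]-.08)<.006)&(hsv[...,1]<75)
box=np.zeros_like(m); box[203:262,250:325]=1; m&=box
m=cv2.morphologyEx(m.astype(np.uint8),cv2.MORPH_OPEN,np.ones((5,5)))
q=W[m>0]; r=cv2.minAreaRect((q[:,:2]*1000).astype(np.float32)); print(len(q),q.mean(0),r)
th=.257; c,s=np.cos(th),np.sin(th)
cx,cy=r[0][0]/1000,r[0][1]/1000
lx=(W[...,0]-cx)*c+(W[...,1]-cy)*s; ly=-(W[...,0]-cx)*s+(W[...,1]-cy)*c
for sg in (1,-1):
    for lo in range(-50,50,10):
        k=(ly*1000>lo)&(ly*1000<lo+10)&(sg*lx>.04)&(sg*lx<.15)&(W[...,2]>.015)&(W[...,2]<.12)
        print(sg,lo, (sg*lx[k]).min().round(3) if k.sum()>3 else None, W[...,2][k].max().round(3) if k.sum()>3 else None)
E
```

```text
2553 [ 0.59456618 -0.25157576  0.08070988] ((595.0482177734375, -253.14500427246094), (65.67350006103516, 47.27851104736328), 15.353288650512695)
1 -50 None None
1 -40 0.102 0.083
1 -30 0.092 0.083
1 -20 0.082 0.083
1 -10 0.081 0.083
1 0 0.09 0.083
1 10 0.101 0.083
1 20 0.112 0.083
1 30 0.123 0.082
1 40 None None
-1 -50 None None
-1 -40 0.04 0.087
-1 -30 0.04 0.084
-1 -20 0.091 0.083
-1 -10 0.084 0.083
-1 0 0.087 0.083
-1 10 0.097 0.083
-1 20 0.106 0.083
-1 30 0.041 0.087
-1 40 0.04 0.086
```

>>> arm_command(
  steps=[
    [[0.012,-0.024,0],0,0.0854],
    [[0.024,-0.048,-0.01],0,0.0854],
    [[0.024,-0.048,-0.03],0,0.0854],
    [[0.024,-0.048,-0.05],0,0.0854],
    [[0.024,-0.048,-0.07],0,0.0854],
    [[0.024,-0.048,-0.09],0,0.0854],
    [[0.024,-0.048,-0.11],0,0.0854],
    [[0.024,-0.048,-0.125],0,0.0854],
    [[0.024,-0.048,-0.14],0,0.0854],
    [[0.024,-0.048,-0.14],0,0.0854],
  ],
)

```text
t: 12.37
ee_pos: [0.5929, -0.2512, 0.1281]
ee_rot: [0.609, 0.793, -0.001, -0.002]
wrist_force: [-0.1, -0.7, -0.3]
grip_width: 0.0853
```

```bash
python3 - <<'E'
from fit import *
o=telemetry.get_obs(); print(o['t'],o['ee_pos'],o['wrist_force'],2*np.arctan2(o['ee_rot'][1],o['ee_rot'][0])-np.pi/2)
grab('wrist','wrist10')
E
```

```text
12.3667 [ 0.59294985 -0.25120798  0.12806737] [-0.09874053 -0.71156904 -0.31264311] 0.2609557211777931
```

View pics/wrist10.png

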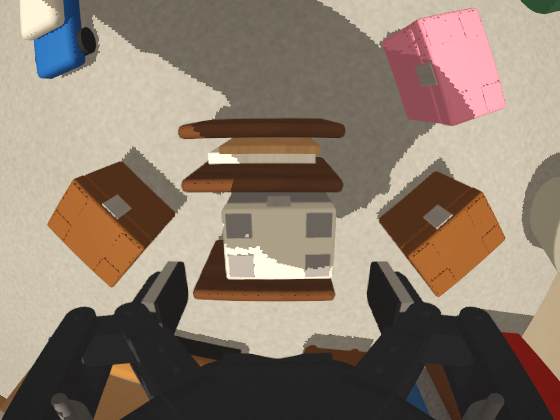

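The tub (222–335 px) is centred between the fingers, and the brown boxes on both sides are clear. Descending and gripping.

>>> arm_command(
  steps=[
    [[0.001,0,-0.012],0,0.0854],
    [[0.001,0,-0.024],0,0.0854],
    [[0.001,0,-0.036],0,0.0854],
    [[0.001,0,-0.048],0,0.0854],
    [[0.001,0,-0.06],0,0.0854],
    [[0.001,0,-0.07],0,0.0854],
    [[0.001,0,-0.078],0,0.0854],
    [[0.001,0,-0.078],0,0.0854],
    [[0.001,0,-0.078],0,0.0854],
    [[0.001,0,-0.078],0,0.06],
  ],
)

```text
t: 13.25
ee_pos: [0.596, -0.2519, 0.054]
ee_rot: [0.609, 0.793, 0.0, 0.0]
wrist_force: [0.2, -0.5, 0.4]
grip_width: 0.0755
```

>>> arm_command(
  steps=[
    [[0,0,0],0,0.055],
    [[0,0,0],0,0.055],
    [[0,0,0],0,0.055],
    [[0,0,0],0,0.055],
    [[0,0,0.003],0,0.055],
    [[0,0,0.006],0,0.055],
    [[0,0,0.01],0,0.055],
    [[0,0,0.015],0,0.055],
    [[0,0,0.02],0,0.055],
    [[0,0,0.02],0,0.055],
  ],
)

```text
t: 14.08
ee_pos: [0.5961, -0.252, 0.0746]
ee_rot: [0.609, 0.793, 0.0, 0.001]
wrist_force: [1.0, 0.1, -1.8]
grip_width: 0.0651
```

```bash
python3 - <<'E'
from fit import *
grab('wrist','wrist11')
E
```

```text
(no output)
```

View pics/wrist11.png

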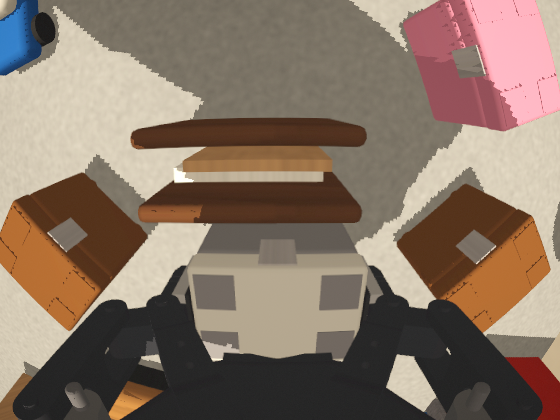

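>>> arm_command(
  steps=[
    [[0,0,0.02],0,0.055],
    [[0,0,0.045],0,0.055],
    [[0,0,0.075],0,0.055],
    [[0,0,0.1],0,0.055],
    [[-0.005,0.01,0.12],0,0.055],
    [[-0.015,0.035,0.125],3,0.055],
    [[-0.027,0.065,0.125],9,0.055],
    [[-0.039,0.095,0.125],15,0.055],
    [[-0.051,0.125,0.125],21,0.055],
    [[-0.063,0.15,0.125],27,0.055],
  ],
)

```text
t: 14.97
ee_pos: [0.5316, -0.1001, 0.1982]
ee_rot: [0.405, 0.915, 0.0, -0.0]
wrist_force: [0.6, 0.6, -1.0]
grip_width: 0.0654
```

>>> arm_command(
  steps=[
    [[-0.013,0.025,0],6,0.055],
    [[-0.026,0.05,0],12,0.055],
    [[-0.039,0.075,0],18,0.055],
    [[-0.05,0.095,0],24,0.055],
    [[-0.053,0.1,-0.01],30,0.055],
    [[-0.053,0.102,-0.03],36,0.055],
    [[-0.053,0.102,-0.05],42,0.055],
    [[-0.053,0.102,-0.07],46,0.055],
    [[-0.053,0.102,-0.085],46,0.055],
    [[-0.053,0.102,-0.1],46,0.055],
  ],
)

```text
t: 15.8
ee_pos: [0.4791, 0.0003, 0.0973]
ee_rot: [0.017, 1.0, -0.0, -0.0]
wrist_force: [-0.5, 0.4, -2.0]
grip_width: 0.0651
```

```bash
python3 - <<'E'
from fit import *
o=telemetry.get_obs(); print(o['t'],o['ee_pos'],o['wrist_force'],o['grip_width'],2*np.arctan2(o['ee_rot'][1],o['ee_rot'][0])-np.pi/2)
grab('scene','scene12')
E
```

```text
15.8 [4.79132671e-01 3.29139991e-04 9.73330851e-02] [-0.51924012  0.40329366 -1.99640261] 0.06505713281913633 1.5359758179302694
```

View pics/scene12.png

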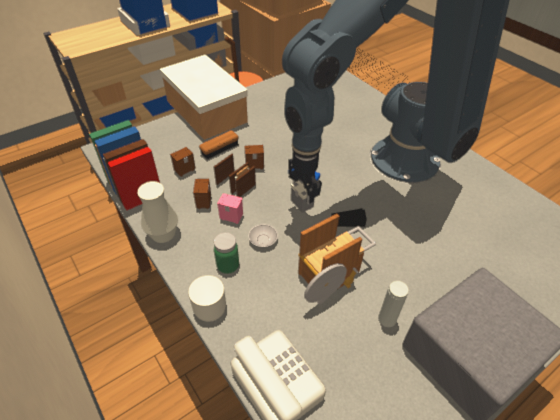

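The tub is held upright near (305,190) in the scene view, over free shelf. Setting it down at TCP z ≈ 0.055.

>>> arm_command(
  steps=[
    [[0,0,-0.01],0,0.055],
    [[0,0,-0.02],0,0.055],
    [[0,0,-0.03],0,0.055],
    [[0,0,-0.036],0,0.055],
    [[0,0,-0.039],0,0.055],
    [[0,0,-0.041],0,0.055],
    [[0,0,-0.0425],0,0.055],
    [[0,0,-0.0425],0,0.055],
    [[0,0,-0.0425],0,0.055],
    [[0,0,-0.0425],0,0.055],
  ],
)

```text
t: 16.68
ee_pos: [0.4798, 0.0003, 0.0561]
ee_rot: [0.018, 1.0, -0.0, 0.0]
wrist_force: [0.6, 0.2, -2.2]
grip_width: 0.0656
```

>>> arm_command(
  steps=[
    [[0,0,0],0,0.0854],
    [[0,0,0],0,0.0854],
    [[0,0,0],0,0.0854],
    [[0,0,0],0,0.0854],
    [[0,0,0.01],0,0.0854],
    [[0,0,0.035],0,0.0854],
    [[0,0,0.065],0,0.0854],
    [[0,0,0.095],0,0.0854],
    [[0,0,0.115],-4,0.0854],
    [[0,0,0.115],-10,0.0854],
  ],
)

```text
t: 17.52
ee_pos: [0.4817, 0.0002, 0.1751]
ee_rot: [0.106, 0.994, 0.0, 0.003]
wrist_force: [-0.1, 0.1, 0.0]
grip_width: 0.0854
```

>>> arm_command(
  steps=[
    [[0,0,0],-7,0.0854],
    [[0,0,0],-14,0.0854],
    [[0,0,0],-21,0.0854],
    [[0,0,0],-28,0.0854],
    [[0,0,0],-35,0.0854],
    [[0,0,0],-42,0.0854],
    [[0,0,0],-49,0.0854],
    [[0,0,0],-56,0.0854],
    [[0,0,0],-63,0.0854],
    [[0,0,0],-70,0.0854],
  ],
)

```text
t: 18.35
ee_pos: [0.4795, 0.0002, 0.1708]
ee_rot: [0.659, 0.753, -0.0, -0.0]
wrist_force: [-0.1, 0.1, -0.4]
grip_width: 0.0856
```

>>> arm_command(
  steps=[
    [[0,0,0],-5,0.08],
    [[0,0,0],-10,0.08],
    [[0,0,0],-10,0.08],
    [[0,0,0],-10,0.08],
    [[0,0,0],-10,0.08],
    [[0,0,0],-10,0.08],
    [[0,0,0],-10,0.08],
    [[0,0,0],-10,0.08],
    [[0,0,0],-10,0.08],
    [[0,0,0],-10,0.08],
  ],
)

```text
t: 19.18
ee_pos: [0.4795, 0.0002, 0.1708]
ee_rot: [0.719, 0.695, -0.0, -0.0]
wrist_force: [-0.3, 0.6, -0.1]
grip_width: 0.08
```

```bash
python3 - <<'E'
from fit import *
o=telemetry.get_obs(); print(o['t'],o['ee_pos'],o['wrist_force'],o['grip_width'],2*np.arctan2(o['ee_rot'][1],o['ee_rot'][0])-np.pi/2)
grab('wrist','wrist13');grab('scene','scene13'); d=dict(np.load('wrist13.npz')); W=wcloud(d)
hsv=cv2.cvtColor(d['frame'],cv2.COLOR_RGB2HSV)
m=(abs(W[...,2]-.08)<.006)&(hsv[...,1]<75)&(abs(W[...,0]-.479)<.06)&(abs(W[...,1])<.06)
m=cv2.morphologyEx(m.astype(np.uint8),cv2.MORPH_OPEN,np.ones((5,5)))
q=W[m>0]; r=cv2.minAreaRect((q[:,:2]*1000).astype(np.float32)); print(len(q),q.mean(0),r)
e=dict(np.load('scene13.npz')); V=cloud(e); hs=cv2.cvtColor(e['frame'],cv2.COLOR_RGB2HSV)
t=item(e,V,.08,TB,(.479,0),.05,extra=hs[...,1]<75); print(fit([t],(.479,0,1.53)))
E
```

```text
19.1833 [4.79527348e-01 2.30926269e-04 1.70786443e-01] [-0.31704684  0.60719652 -0.08455906] 0.08000950770963836 -0.03523456005794556
5614 [0.48184617 0.00226077 0.08089511] ((481.9526062011719, 0.36763763427734375), (66.2854995727539, 46.607276916503906), 87.51871490478516)
(array([0.48147869, 0.00336989, 1.56705674]), np.float64(0.21483031745878933))
```

View pics/wrist13.png

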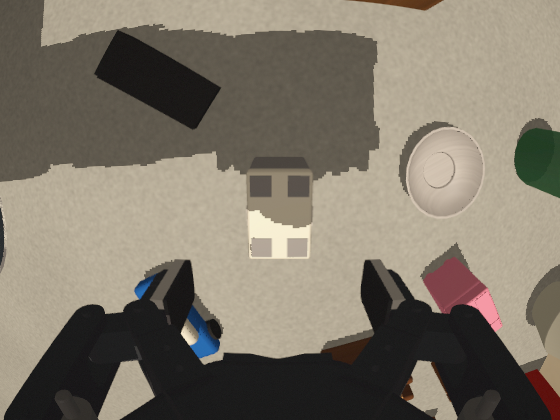

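>>> arm_command(
  steps=[
    [[0.002,0,-0.02],0,0.075],
    [[0.002,0,-0.04],0,0.07],
    [[0.002,0,-0.06],0,0.07],
    [[0.002,0,-0.08],0,0.07],
    [[0.002,0,-0.095],0,0.07],
    [[0.002,0,-0.108],0,0.07],
    [[0.002,0,-0.115],0,0.07],
    [[0.002,0,-0.115],0,0.07],
    [[0.002,0,-0.115],0,0.055],
    [[0.002,0,-0.115],0,0.035],
  ],
)

```text
t: 20.12
ee_pos: [0.482, 0.0003, 0.0565]
ee_rot: [0.72, 0.694, 0.0, 0.0]
wrist_force: [-4.8, 0.7, 2.9]
grip_width: 0.0473
```

>>> arm_command(
  steps=[
    [[0,0,0],0,0.035],
    [[0,0,0],0,0.035],
    [[0,0,0],0,0.035],
    [[0,0,0],0,0.035],
    [[0,0,0],0,0.035],
    [[0,0,0.01],0,0.035],
    [[0,0,0.03],0,0.035],
    [[0,0,0.06],0,0.035],
    [[0,0,0.09],0,0.035],
    [[0,0,0.12],0,0.035],
  ],
)

```text
t: 20.95
ee_pos: [0.4811, 0.0002, 0.1771]
ee_rot: [0.72, 0.694, -0.0, -0.0]
wrist_force: [0.2, 0.5, -2.2]
grip_width: 0.0455
```

>>> arm_command(
  steps=[
    [[0,0,0.03],0,0.035],
    [[0,0,0.06],0,0.035],
    [[0,0,0.09],0,0.035],
    [[0.005,0.01,0.115],0,0.035],
    [[0.015,0.035,0.125],0,0.035],
    [[0.025,0.065,0.125],0,0.035],
    [[0.035,0.095,0.125],0,0.035],
    [[0.045,0.125,0.125],0,0.035],
    [[0.055,0.155,0.125],0,0.035],
    [[0.06,0.17,0.125],0,0.035],
  ],
)

```text
t: 21.78
ee_pos: [0.5422, 0.1732, 0.3004]
ee_rot: [0.719, 0.695, 0.0, -0.0]
wrist_force: [-0.3, 0.6, -1.6]
grip_width: 0.0458
```

>>> arm_command(
  steps=[
    [[0.005,0.02,0],0,0.035],
    [[0.01,0.04,0],0,0.035],
    [[0.015,0.061,0],0,0.035],
    [[0.015,0.061,0],0,0.035],
    [[0.015,0.061,0],0,0.035],
    [[0.015,0.061,0],0,0.035],
    [[0.015,0.061,0],0,0.035],
    [[0.015,0.061,0],0,0.035],
    [[0.015,0.061,0],0,0.035],
    [[0.015,0.061,0],0,0.035],
  ],
)

```text
t: 22.62
ee_pos: [0.5565, 0.2306, 0.301]
ee_rot: [0.72, 0.694, 0.0, 0.0]
wrist_force: [-0.1, 0.3, -1.3]
grip_width: 0.0453
```

```bash
python3 - <<'E'
from fit import *
o=telemetry.get_obs(); print(o['t'],o['ee_pos'],o['wrist_force'],o['grip_width'],2*np.arctan2(o['ee_rot'][1],o['ee_rot'][0])-np.pi/2)
for n in ['wrist','scene','top']: grab(n,n+'14')
e=dict(np.load('scene14.npz'))['frame']
cv2.imwrite('pics/c14.png',cv2.resize(e[150:310,260:420],None,fx=3.6,fy=3.6,interpolation=cv2.INTER_CUBIC)[:,:,::-1])
E
```

```text
22.6167 [0.55652833 0.23064024 0.30101693] [-0.07722522  0.30740518 -1.28934771] 0.045298197791097734 -0.036303777802449755
```

View pics/wrist14.png

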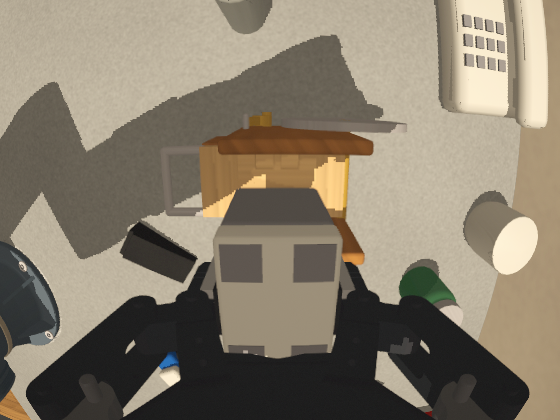

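View pics/c14.png

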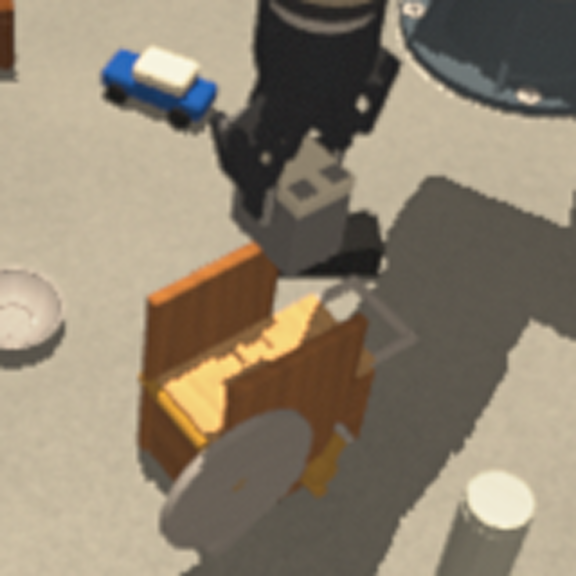

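The +y recess pair shows at about (264,160) and (290,160). I'm measuring it together with the tub's own top in the same view.

```bash
python3 - <<'E'
from fit import *
d=dict(np.load('wrist14.npz')); W=wcloud(d)
rec=(W[...,2]<.0978)&(W[...,2]>.088)&(abs(W[...,0]-.557)<.04)&(abs(W[...,1]-.25)<.03)
n,l,s,c=cv2.connectedComponentsWithStats(rec.astype(np.uint8))
for i in range(1,n):
    if s[i,4]>30: q=W[l==i]; print(s[i],q.mean(0).round(4),q.min(0).round(4),q.max(0).round(4))
print([W[160,u].round(4) for u in (264,277,290,310)])
zt=W[300,280]; print('tubtop',zt)
m=(abs(W[...,2]-zt[2])<.004)&(abs(W[...,0]-.557)<.06)&(abs(W[...,1]-.24)<.06); m[:,:210]=0;m[:,350:]=0; m[345:]=0
q=W[m]; print(q.min(0),q.max(0), 'midx',(np.percentile(q[:,0],1)+np.percentile(q[:,0],99))/2)
# lid x edges / cheek top
ch=(abs(W[...,2]-.185)<.004)&(W[...,1]>.26)&(W[...,1]<.30)&(W[...,0]>.49)&(W[...,0]<.65); q=W[ch]; c,sn=np.cos(-.036),np.sin(-.036)
ly=-(q[:,0]-.5565)*sn+(q[:,1]-.231)*c; lx=(q[:,0]-.5565)*c+(q[:,1]-.231)*sn
print('cheek local y',np.percentile(ly,[2,50,98]).round(4),'x',np.percentile(lx,[1,99]).round(4))
E
```

```text
[256 154  18  15 262] [0.5448 0.2518 0.0949] [0.5358 0.2442 0.093 ] [0.5538 0.2596 0.0969]
[281 154  18  15 259] [0.5705 0.2509 0.095 ] [0.5618 0.2432 0.0932] [0.5796 0.2587 0.0967]
[array([0.5445, 0.2529, 0.0942]), array([0.558 , 0.2536, 0.1019]), array([0.5714, 0.2521, 0.0954]), array([0.5916, 0.2524, 0.1012])]
tubtop [0.55874517 0.23753897 0.32522752]
[0.53202099 0.21333811 0.32123412] [0.58535533 0.26450329 0.32917341] midx 0.5577284838088415
cheek local y [0.0414 0.0471 0.0525] x [-0.0425  0.0729]
```

Seat and tub agree within about 1 mm in the same view, so I'm lowering straight down.

>>> arm_command(
  steps=[
    [[0,0,-0.015],0,0.035],
    [[0,0,-0.03],0,0.035],
    [[0,0,-0.045],0,0.035],
    [[0,0,-0.06],0,0.035],
    [[0,0,-0.075],0,0.035],
    [[0,0,-0.09],0,0.035],
    [[0,0,-0.105],0,0.035],
    [[0,0,-0.118],0,0.035],
    [[0,0,-0.128],0,0.035],
    [[0,0,-0.135],0,0.035],
  ],
)

```text
t: 23.6
ee_pos: [0.5562, 0.2311, 0.1647]
ee_rot: [0.72, 0.694, -0.001, -0.0]
wrist_force: [-0.2, 0.0, -1.4]
grip_width: 0.0453
```

>>> arm_command(
  steps=[
    [[0,0,-0.003],0,0.035],
    [[0,0,-0.006],0,0.035],
    [[0,0,-0.009],0,0.035],
    [[0,0,-0.011],0,0.035],
    [[0,0,-0.013],0,0.035],
    [[0,0,-0.0145],0,0.035],
    [[0,0,-0.0155],0,0.035],
    [[0,0,-0.0155],0,0.035],
    [[0,0,-0.0155],0,0.035],
    [[0,0,-0.0155],0,0.035],
  ],
)

```text
t: 24.43
ee_pos: [0.5566, 0.2313, 0.1507]
ee_rot: [0.72, 0.694, 0.0, 0.0]
wrist_force: [-1.4, -0.3, 3.1]
grip_width: 0.0454
```

```bash
python3 - <<'E'
from fit import *
o=telemetry.get_obs(); print(o['t'],o['ee_pos'],o['wrist_force'],o['ft_torque'],o['grip_width'])
for n in ['wrist','scene']: grab(n,n+'15')
e=dict(np.load('scene15.npz'))['frame']
cv2.imwrite('pics/c15.png',cv2.resize(e[180:310,270:400],None,fx=4.5,fy=4.5,interpolation=cv2.INTER_CUBIC)[:,:,::-1])
E
```

```text
24.4333 [0.55663017 0.23128613 0.15066725] [-1.37689543 -0.33377725  3.10896594] [-0.12605427  0.22117681 -0.0378008 ] 0.045377218660905085
```

View pics/c15.png

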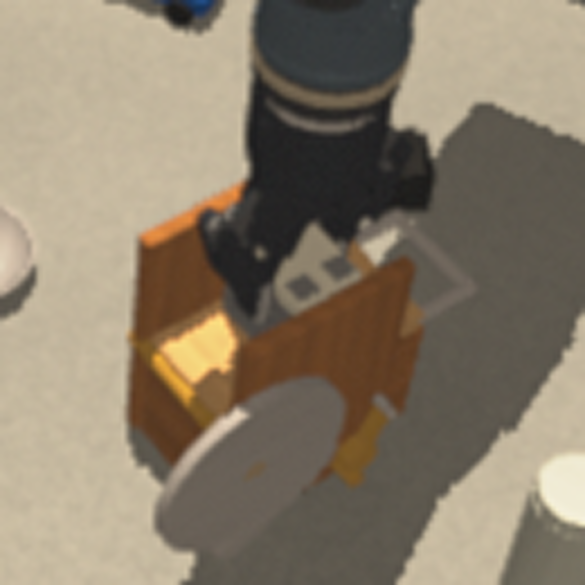

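View pics/wrist15.png

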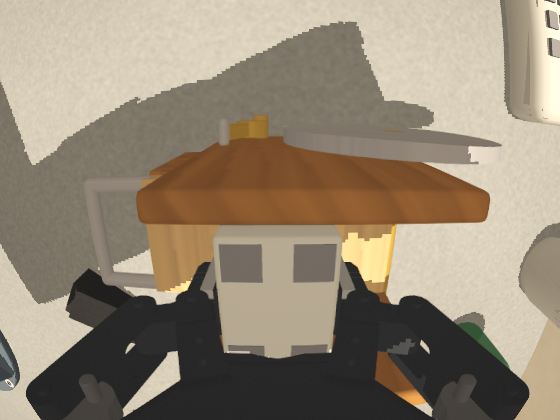

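Contact came at TCP z 0.1507. Standing on the lid face would have given about 0.156, so the feet are in the recesses. Releasing and rising.

>>> arm_command(
  steps=[
    [[0,0,0],0,0.05],
    [[0,0,0],0,0.06],
    [[0,0,0],0,0.07],
    [[0,0,0],0,0.07],
    [[0,0,0.005],0,0.07],
    [[0,0,0.02],0,0.07],
    [[0,0,0.04],0,0.07],
    [[0,0,0.07],0,0.07],
    [[0,0,0.1],0,0.07],
    [[0,0,0.13],0,0.07],
  ],
)

```text
t: 25.37
ee_pos: [0.5563, 0.2311, 0.282]
ee_rot: [0.72, 0.694, -0.0, -0.0]
wrist_force: [0.3, 0.3, 0.6]
grip_width: 0.07
```

>>> arm_command(
  steps=[
    [[0,-0.02,0.02],0,0.07],
    [[-0.02,-0.05,0.03],0,0.07],
    [[-0.04,-0.08,0.03],0,0.07],
    [[-0.06,-0.11,0.03],0,0.07],
    [[-0.08,-0.14,0.03],0,0.07],
    [[-0.09,-0.15,0.03],0,0.07],
    [[-0.09,-0.15,0.03],0,0.07],
    [[-0.09,-0.15,0.03],0,0.07],
    [[-0.09,-0.15,0.03],0,0.07],
    [[-0.09,-0.15,0.03],0,0.07],
  ],
)

```text
t: 26.2
ee_pos: [0.4674, 0.0821, 0.3101]
ee_rot: [0.719, 0.695, 0.0, -0.0]
wrist_force: [0.7, 0.6, -0.3]
grip_width: 0.0705
```

```bash
python3 - <<'E'
from fit import *
o=telemetry.get_obs(); print(o['t'],o['ee_pos'],o['wrist_force'])
for n in ['wrist','scene','top']: grab(n,n+'16')
e=dict(np.load('scene16.npz')); f=e['frame']
cv2.imwrite('pics/c16.png',cv2.resize(f[180:310,270:400],None,fx=4.5,fy=4.5,interpolation=cv2.INTER_CUBIC)[:,:,::-1])
for n in ['scene16','top16','wrist16']:
    d=dict(np.load(n+'.npz')); W=wcloud(d) if 'wrist' in n else cloud(d)
    hs=cv2.cvtColor(d['frame'],cv2.COLOR_RGB2HSV)
    m=(abs(W[...,2]-.174)<.012)&(abs(W[...,0]-.557)<.05)&(abs(W[...,1]-.232)<.05)&(hs[...,1]<75)
    m=cv2.morphologyEx(m.astype(np.uint8),cv2.MORPH_OPEN,np.ones((3,3)))>0
    q=W[m]; print(n,len(q),np.median(q,axis=0).round(4),cv2.minAreaRect((q[:,:2]*1000).astype(np.float32)))
    A=np.c_[q[:,:2],np.ones(len(q))]; print(' plane slope',np.linalg.lstsq(A,q[:,2],rcond=None)[0][:2])
    if 'wrist' not in n:
        print(' fit',fit([item(d,W,.174,TB,(.557,.232),.05,extra=hs[...,1]<75)],(.557,.232,1.53)))
E
```

```text
26.2 [0.46739358 0.08214189 0.3100905 ] [ 0.66346499  0.56040098 -0.29854091]
scene16 387 [0.5602 0.2339 0.1742] ((557.1905517578125, 229.55467224121094), (73.93561553955078, 46.90582275390625), 88.11942291259766)
 plane slope [-0.05569567  0.0142149 ]
 fit (array([0.55761315, 0.23319888, 1.53021004]), np.float64(0.20224645581517775))
top16 228 [0.556  0.2449 0.1735] ((554.2990112304688, 236.99057006835938), (57.60322189331055, 46.04314041137695), 88.92658233642578)
 plane slope [-0.0086967   0.00593016]
 fit (array([0.55462072, 0.23683577, 1.57361176]), np.float64(0.6153907315094258))
wrist16 3413 [0.5545 0.2233 0.1749] ((556.4299926757812, 225.44256591796875), (56.53277587890625, 47.70800018310547), 89.52357482910156)
 plane slope [0.04075222 0.01344839]
```

View pics/c16.png

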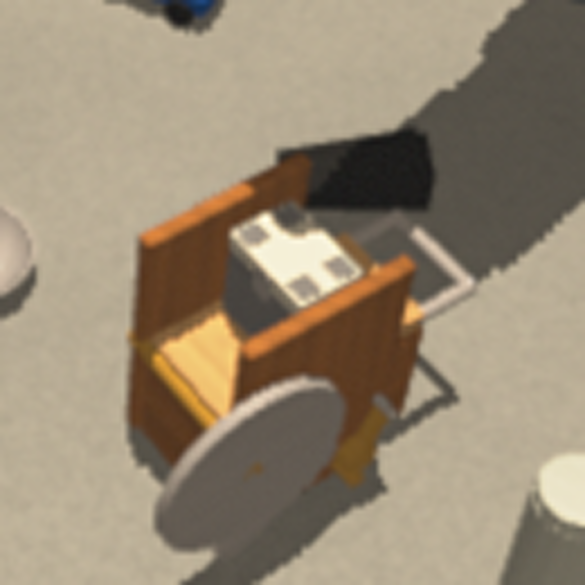

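View pics/wrist16.png

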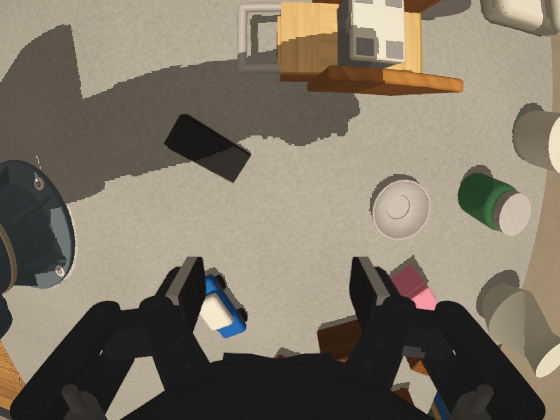

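```bash
python3 - <<'E'
from fit import *
def sl(n,c,z):
    d=dict(np.load(n+'.npz')); W=wcloud(d) if 'wrist' in n else cloud(d)
    hs=cv2.cvtColor(d['frame'],cv2.COLOR_RGB2HSV)
    m=(abs(W[...,2]-z)<.006)&(abs(W[...,0]-c[0])<.03)&(abs(W[...,1]-c[1])<.038)&(hs[...,1]<75)
    m=cv2.erode(m.astype(np.uint8),np.ones((3,3)))>0
    q=W[m]; A=np.c_[q[:,:2]-c,np.ones(len(q))]; print(n,len(q),np.linalg.lstsq(A,q[:,2],rcond=None)[0].round(4))
sl('scene13',(.4815,.001),.08);sl('wrist13',(.4815,.001),.08)
sl('scene16',(.557,.232),.174);sl('wrist16',(.557,.232),.174);sl('top16',(.557,.232),.174)
d=dict(np.load('scene16.npz')); W=cloud(d)
m=(abs(W[...,0]-.605)<.015)&(abs(W[...,1]-.23)<.025); print('lid rear z',np.nanmedian(W[m][:,2]))
d=dict(np.load('wrist16.npz')); W=wcloud(d)
for x in (.49,.50,.61): 
    m=(abs(W[...,0]-x)<.004)&(abs(W[...,1]-.22)<.015); print(x,np.nanmedian(W[m][:,2]))
E
```

```text
scene13 164 [0.0007 0.0103 0.0803]
wrist13 5084 [-0.0009 -0.0014  0.081 ]
scene16 264 [0.0228 0.0102 0.1745]
wrist16 2977 [ 0.0086 -0.0026  0.1749]
top16 55 [-0.0043 -0.0555  0.1743]
lid rear z 0.10030883305363383
0.49 0.10080524549773703
0.5 0.10091906870277714
0.61 0.10079702856856396
```

The tub is level (about 0.01 rad in the wrist view), with its top at 0.1745 m. The lid is flat at 0.100 m and the gripper is clear, so I'm handing in.

```bash
python3 -c "
from station import env
print(env.close_job())"
```

```text
the job is handed in; nothing more can be done
None
```

I handed the job in at about 26 s; the hand-in reports no verdict. I raised the lid by its bar to about 1.42 rad, which threw the pawl clear. I then lowered it under grip until it was shut. The tub was gripped by its ends, set down on free shelf, regripped by its flat sides, lowered onto the lid and released.

What the last checks showed:
- **Lid and pawl:** the lid is flat at z ≈ 0.100–0.101 m front and rear, and the pawl still leans clear of the wheel.
- **Tub seating:** its top is at about 0.1745 m, where feet in the recesses should give about 0.174 m and standing on the lid face about 0.180 m.
- **Tub position:** it was released about 1 mm from the measured recess centre. Its long side is along the hinge, with yaw 1.530 rad fitted against 1.534 expected.
- **Tilt:** the wrist view gives about 0.01 rad, but the other cameras disagree. Scene gives about 0.02, and top about 0.055 from only 55 pixels. An earlier, looser fit gave 0.04 from the wrist view and 0.056 from the scene view. I trusted the wrist figure because it has the most points and read zero with the tub flat on the shelf.
- **Tub position, top camera:** its fit was poor, with the tub half hidden and y reading about 4 mm off, so I left it out.
- **Other things on the shelf:** I moved nothing else knowingly, and the last pictures show no visible change, but I did not measure their positions again.

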